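Turn the packing line's recessed isolator on with the square key

ROBOT

A 6-joint arm with a two-finger parallel gripper is mounted at the origin on the work surface. World frame = base frame: x ahead of the robot, y to its left, z up, the work surface at z = 0. Lengths are in m, angles in rad, forces in N, time in s.
With the tool pointing down it reaches from about 0.35 to 0.975 m from the base axis. Payload 7.1 kg.
Tool frame: the origin (TCP) lies midway between the tips of the shut fingers; the grasp point (between the pads) lies 19 mm behind it; z points along the fingers, y is the line along which they close (so a half turn about z gives the same grasp; the last joint's range is limited). The gripper opens to 88 mm and grips with 3 to 60 N. Pads are 20 mm wide; open, the fingers measure 115 mm over their backs; the gripper's body (75 mm by 178 mm) begins 61 mm behind the grasp point.
Start: joints at [-0.019, 0.423, 1.63, -0, 1.089, -0.019], TCP at [0.625, 0, 0.223] pointing down, gripper open.
Joint ranges: [-3, 3], [-0.9, 2.11], [0.09, 2.58], [-1.31, 4.45], [0.11, 2.69], [-2.54, 2.54]. Speed limits (rad/s): [2.39, 2.39, 3.01, 3.14, 3.14, 3.14].

INTERFACE

Orientations are given as a unit quaternion [w, x, y, z].
In Python, from station import move_pose, movel, movej, command_gripper, wait, inverse_kinematics, read_camera, camera_info, MotionError, job_done, get_time, get_joint_pos, get_qvel, get_effort, get_tcp_pos, get_ee_rot, get_ft_force, get_ft_torque, get_grip_width, get_finger_force gives the robot as it stands. Calls block until the motion is done:
- move_pose(position, orientation): joint-space move of the TCP to a pose.
- movel(position, frame=None, v=0.15, until_force=None): straight line of the TCP; frame=None keeps the orientation; v is the mean speed in m/s. With until_force (N) it stops when the force on the tool has changed by that much, and returns True; else False.
- movej(angles): joint-space move.
- command_gripper(opening): opening from 0.0 (shut) to 1.0 (fully open); the grip force is fixed at half the most; returns when the fingers have stopped.
- wait(seconds).
- inverse_kinematics(position, orientation): joint angles nearest the present ones, or None.
- read_camera(name): name is "scene" or "side" or "wrist"; returns the picture (480x640x3 uint8, red, green, blue); there is no depth.
- camera_info(name): a dict with "intrinsics" (3x3 intrinsics, pixels), "dist" ([k1, k2, p1, p2, k3] as OpenCV has them; the pictures are not rectified), "T" (4x4, takes a point from camera to world coordinates); the wrist camera has in their place "tool_from_camera" (4x4, takes a point from camera to tool coordinates, whose origin is the TCP and whose axes are the flange's). Camera axes: x right, y up, looking along -z (the intrinsics and any distortion apply to the point x, -y, -z); pixel columns grow to the right and rows downward; lengths in m; the calibration is good to about 2 mm. A picture is of the moment at which its call begins: read the wrist's pose just before it. camera_info takes no time and is no camera call.
A pose or a line that the arm cannot do raises MotionError and nothing moves.
- job_done(): hands the job in; it is judged then, once.
Readings, each from a call of its own:
- get_time(): time.
- get_joint_pos(): joint angles.
- get_qvel(): joint speeds.
- get_effort(): joint torques, N m.
- get_tcp_pos(): TCP position.
- get_ee_rot(): TCP orientation.
- get_ft_force(): force on the tool from outside, world axes, zero at the start.
- get_ft_torque(): the same for the moment, N m.
- get_grip_width(): opening from 0.0 (shut) to 1.0 (fully open).
- get_finger_force(): force on a finger pad.
Only numpy, scipy, OpenCV 4.12 (cv2) and the standard library are available. Lean on these libraries where they do the work, as an engineer would, in place of code of your own. Each camera call takes 0.05 s, during which the arm holds its last target. There are 200 camera calls.

TASK

Switch the packing line on: lift the orange-handled square key out of its stand, push its tip fully home into the square recess of the yellow knob on the sloping face of the control console, and with the key in the recess turn the knob clockwise until it stops with its pointer at the green mark. Then put the key back in its stand, upright and resting on its collar, and let go. Turn the knob with the key only, never with the gripper, and leave the tape roll, carton and jar where they are.

Things in the scene. Friction and masses are not known exactly. Their poses are not given: they have to be found in the camera images.
- console: White wedge-shaped control console, fixed to the bench, 200 deep (its x) x 180 wide (y). Its top face slopes 25 degrees, from 50 high at the front edge (-x, robot side) to 143 at the back. Origin: centre of the underside; z up. On the face a black disc (radius 52) round the knob carries a red mark (left of centre seen from the robot) and a green mark (right).
- dial: Yellow round knob, 52 diameter, 20 proud of the middle of the sloping face; captive, it only turns. Its frame turns with it: z straight out of the face along its axis, x along the black pointer line on its top. In its top is a square recess 14 x 14, sides parallel to its x and y, 14.5 deep, bevelled 2 at the mouth. Origin on the axis 4 above the face.
- recess_mouth (a point): Centre of the recess's mouth, level with the knob's top, same axes as the knob (z out of the recess, along the axis).
- recess_floor (a point): Centre of the recess's floor, 14.5 below the mouth, same axes.
- knob (a joint): Turn of the knob in rad, growing clockwise seen looking onto the face: 0 with the pointer at the red mark, 1.4 at the hard stop with the pointer at the green mark. It starts between 0.1 and 0.5, stays where it is left and needs about 0.06 Nm. The key has about 0.17 rad of free play either way in the recess.
- key_handle (a point): Loose key (about 180 g), upright in its stand at any yaw. This point: on its axis, 80 above its tip, about half-way up the orange handle. Axes: z along the shaft towards the handle, x along the handle's breadth, y through its thickness. The handle is a block 46 (x) x 22 (y) x 42 high (60 to 102 above the tip); grip it across the 22.
- key_tip (a point): Centre of the end face of the key's tip, the key's lowest point; same axes as the key. The end is a 12 x 12 square bar 22 long, sides parallel to the key's x and y, its last 4 tapering to 7 x 7. Above it is a round shaft of 16 diameter up to the handle.
- key_collar (a point): On the key's axis at the underside of its dark round collar (34 diameter, 5 thick), 38 above the tip.
- stand_mouth (a point): Centre of the mouth of the key stand: a lime green block 70 x 70 x 50 high, fixed to the bench, with one upright round hole of 21 diameter and 46 deep in its top, bevelled 3 at the mouth. This point is level with the block's top, z up. The seated key rests with its collar's underside on the block's top.
- tape_roll: Bystander: yellow tape roll, ring of 96 outer diameter, 48 high, lying flat on the bench. Origin: centre of its underside.
- carton: Bystander: small cardboard carton 70 x 90 x 90 high. Origin: centre of its underside.
- jar: Bystander: green jar with a white cap, 56 diameter, 85 high, standing. Origin: centre of its underside.
There are look-alikes about, which are no part of the job. Of the things like the part that bears key_handle, leave any that is pink; of the rest the smaller one is meant.

How it is judged:
By the outcome, as a careful person would: the job done as asked, in the order asked, and still so for the second after the job is handed in, with the robot touching nothing.
It also fails if it takes over 58 s, if anything falls off the work surface, if the arm or the gripper's body presses on something with over 40 N, if the wrist force passes 120 N, or if a joint passes its speed limit or range.

## Working session

There is one attempt and no reset: what is moved stays moved. The work goes in short steps, each a Python script; the robot and the scene stay as the last script left them, time stands still between calls to the robot, and variables do not carry over. Pictures are saved under pics/ and viewed, at most 10 in all, crops included, and the job is handed in when it is done.

```bash
ls; mkdir -p pics
python3 - <<'E'
from station import *
import cv2,numpy as np
a=read_camera("scene");b=read_camera("side")
cv2.imwrite("pics/scene.png",a[...,::-1]);cv2.imwrite("pics/side.png",b[...,::-1])
for n in("scene","side","wrist"):
    print(n,{k:np.round(v,4).tolist() for k,v in camera_info(n).items()})
print(get_time(),get_tcp_pos(),get_ee_rot())
E
```

```text
pics
scene {'intrinsics': [[448.0327, 0.0, 320.152], [0.0, 448.0327, 236.8943], [0.0, 0.0, 1.0]], 'dist': [-0.1163, 0.0, 0.0, 0.0, 0.0], 'T': [[0.6907, -0.4274, 0.5834, 1.0154], [0.7229, 0.3846, -0.5741, -0.3982], [0.021, 0.8182, 0.5745, 0.5296], [0.0, 0.0, 0.0, 1.0]]}
side {'intrinsics': [[464.6159, 0.0, 329.2298], [0.0, 464.6159, 237.0343], [0.0, 0.0, 1.0]], 'dist': [0.0089, 0.0, 0.0, 0.0, 0.0], 'T': [[0.9966, 0.0559, -0.0605, 0.5279], [-0.0818, 0.7547, -0.651, -0.5208], [0.0093, 0.6537, 0.7567, 0.7453], [0.0, 0.0, 0.0, 1.0]]}
wrist {'intrinsics': [[342.8589, 0.0, 313.5051], [0.0, 342.8589, 245.7711], [0.0, 0.0, 1.0]], 'dist': [0.0193, 0.0, 0.0, 0.0, 0.0], 'tool_from_camera': [[0.0013, 0.9602, 0.2793, 0.0764], [1.0, -0.0011, -0.0007, 0.0001], [-0.0004, 0.2793, -0.9602, -0.1614], [0.0, 0.0, 0.0, 1.0]]}
0.1 [6.24511894e-01 2.86679322e-05 2.21978133e-01] [-4.92690971e-04  7.07125933e-01  7.07087302e-01 -4.69186255e-04]
```

View pics/scene.png

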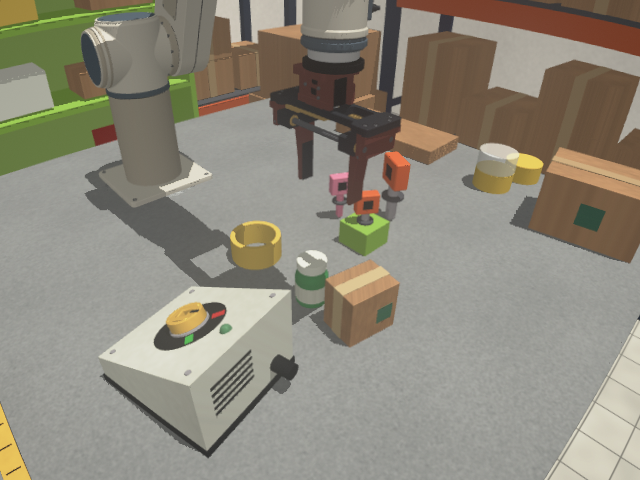

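View pics/side.png

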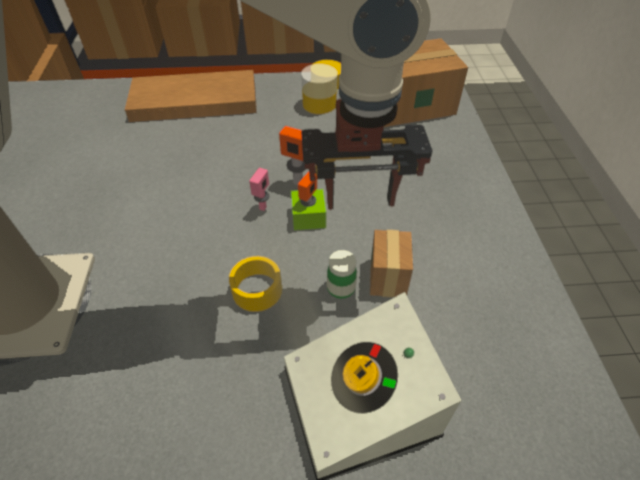

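The side view shows three keys: the pink one at scene (340,190)/side (260,183), a large orange one at (396,175)/(293,143) and a small orange one in the lime stand at (367,203)/(307,187). The smaller non-pink key is the one meant, i.e. the one in the stand. The console knob is at scene (187,320)/side (361,375).

```bash
cat > h.py <<'E'
from station import *
import cv2,numpy as np
from scipy.spatial.transform import Rotation as R
def q2R(q): return R.from_quat([q[1],q[2],q[3],q[0]]).as_matrix()
def R2q(M):
    q=R.from_matrix(M).as_quat(); return np.array([q[3],q[0],q[1],q[2]])
def tool():
    T=np.eye(4);T[:3,:3]=q2R(get_ee_rot());T[:3,3]=get_tcp_pos();return T
def shot(n):
    """picture, camera pose in world"""
    i=camera_info(n); T=tool()@i["tool_from_camera"] if n=="wrist" else np.array(i["T"])
    return read_camera(n),(np.array(i["intrinsics"]),np.array(i["dist"]),T)
def ray(px,c):
    K,d,T=c; u=cv2.undistortPoints(np.array([[px]],float),K,d)[0,0]
    v=T[:3,:3]@np.array([u[0],-u[1],-1]); return T[:3,3],v/np.linalg.norm(v)
def onplane(px,c,p,n=(0,0,1)):
    o,v=ray(px,c);n=np.array(n);return o+v*(n@(np.array(p)-o))/(n@v)
def tri(rays):
    A=sum(np.eye(3)-np.outer(v,v) for o,v in rays);b=sum((np.eye(3)-np.outer(v,v))@o for o,v in rays)
    p=np.linalg.solve(A,b);return p,[round(float(np.linalg.norm(np.cross(p-o,v)))*1000,1) for o,v in rays]
def proj(p,c):
    K,d,T=c; q=T[:3,:3].T@(np.array(p)-T[:3,3]); q=q*[1,-1,-1]
    return cv2.projectPoints(q[None],np.zeros(3),np.zeros(3),K,d)[0].ravel()
def mask(im,lo,hi):
    return cv2.inRange(cv2.cvtColor(im,cv2.COLOR_RGB2HSV),np.array(lo),np.array(hi))
def blobs(m,amin=20):
    n,l,s,c=cv2.connectedComponentsWithStats(m)
    return sorted([(int(s[i,4]),c[i].round(1).tolist(),s[i,:4].tolist()) for i in range(1,n) if s[i,4]>=amin],reverse=True)
C=dict(orange=((4,170,120),(14,255,255)),lime=((32,120,80),(48,255,255)),red=((0,180,120),(3,255,255)),
 green=((50,150,100),(70,255,255)),yellow=((17,140,110),(27,255,255)))
E
python3 - <<'E'
from h import *
for n in("scene","side"):
    im,c=shot(n)
    for k,v in C.items(): print(n,k,blobs(mask(im,*v))[:7])
im=cv2.imread("pics/scene.png")[140:260,310:430]
im2=cv2.imread("pics/side.png")[120:240,230:350]
cv2.imwrite("pics/crop.png",cv2.resize(np.hstack([im,im2]),None,fx=3.3,fy=3.3,interpolation=2))
E
```

```text
scene orange [(170, [396.7, 158.1], [386, 152, 23, 14])]
scene lime [(1868, [66.5, 18.8], [0, 0, 155, 39]), (1765, [55.4, 110.1], [0, 88, 109, 47]), (1106, [183.4, 96.6], [168, 73, 31, 49]), (764, [372.0, 231.8], [341, 214, 48, 41]), (26, [352.7, 215.3], [348, 213, 10, 5])]
scene red []
scene green []
scene yellow [(1131, [10.0, 453.6], [0, 404, 31, 76]), (1027, [518.2, 174.2], [487, 153, 56, 41]), (837, [16.7, 11.3], [0, 0, 38, 27]), (608, [186.9, 316.9], [167, 303, 38, 29]), (83, [235.6, 240.4], [231, 231, 14, 17]), (80, [274.3, 233.8], [265, 223, 15, 21]), (34, [252.4, 223.1], [243, 222, 21, 4])]
side orange [(404, [290.1, 139.0], [280, 126, 22, 33]), (258, [304.7, 186.4], [298, 172, 15, 28]), (45, [208.0, 71.9], [186, 70, 45, 4])]
side lime [(1054, [308.6, 211.6], [291, 189, 35, 41])]
side red [(93, [374.7, 350.2], [370, 344, 11, 13])]
side green [(110, [388.8, 382.4], [382, 377, 14, 11])]
side yellow [(1733, [254.6, 282.5], [229, 256, 51, 55]), (1007, [360.1, 373.6], [343, 355, 36, 38]), (443, [319.9, 104.1], [303, 93, 33, 21]), (220, [331.4, 66.0], [312, 59, 30, 30])]
```

View pics/crop.png

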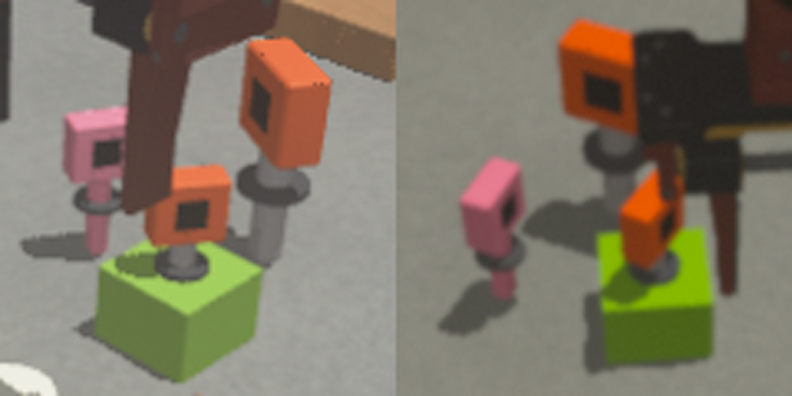

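The crop confirms it: the small orange key is in the lime stand, with the larger orange one free-standing behind it and the pink one to its left. Next I'll get rough positions.

Run:
```python
from h import *
cs=[shot("scene")[1],shot("side")[1]]
for n,a,b in [("handle",(367,203),(308,187)),("bigkey",(396,172),(293,143)),("pink",(340,185),(260,183)),("collar",(365,219.5),(306.5,200.5)),("red",(218,314.5),(374.7,350.2)),("green",(189,339),(388.8,382.4)),("knob",(187,317),(361,375)),
 ("sc1",(192,291),(396,307)),("sc2",(273,296),(441,397)),("sc3",(188,373),(326,455)),("sc4",(112,352),(297,359)),
 ("jarcap",(312,260),(341,260)),("carton top",(362,280),(392,237))]:
    p,e=tri([ray(a,cs[0]),ray(b,cs[1])]);print(n,p.round(4),e)
```

```text
handle [0.5482 0.184  0.0899] [1.7, 1.7]
bigkey [0.5219 0.3057 0.1074] [0.0, 0.0]
pink [0.4483 0.214  0.0786] [0.6, 0.6]
collar [0.5441 0.1873 0.0485] [2.0, 2.0]
red [ 0.6281 -0.2013  0.1103] [0.6, 0.6]
green [ 0.6407 -0.2525  0.1109] [0.8, 0.8]
knob [ 0.6031 -0.2351  0.1075] [2.5, 2.5]
sc1 [ 0.6508 -0.2187  0.2056] [25.8, 25.8]
sc2 [ 0.7122 -0.2381  0.1732] [62.7, 62.7]
sc3 [ 0.5492 -0.2604 -0.0692] [30.7, 30.7]
sc4 [ 0.5321 -0.2701  0.0944] [66.5, 66.5]
jarcap [ 0.5979 -0.0049  0.0805] [0.3, 0.3]
carton top [0.6935 0.0172 0.0958] [9.4, 9.4]
```

Run:
```python
from h import *
cs=[shot("scene")[1],shot("side")[1]]
for n,a,b in [("A",(192,291),(297,359)),("B",(273,296),(396,307)),("C",(188,373),(442,397)),("D",(112,352),(326,455))]:
    p,e=tri([ray(a,cs[0]),ray(b,cs[1])]);print(n,p.round(4),e)
q=[0,.70711,.70711,0]
Rt=q2R(get_ee_rot());print(Rt.round(2).tolist())
ims=[]
for i,dx in enumerate((0.03,-0.05)):
    move_pose([.546+dx,.186,.25],get_ee_rot() if i==0 else q)
    im,c=shot("wrist");np.savez(f"k{i}.npz",im=im,K=c[0],d=c[1],T=c[2]);ims.append(im[...,::-1])
    print(proj([.546,.186,.114],c),proj([.546,.186,.05],c));print(blobs(mask(im,*C["orange"])),blobs(mask(im,*C["lime"])))
cv2.imwrite("pics/k.png",cv2.resize(np.hstack(ims),(800,300),interpolation=cv2.INTER_AREA))
print(get_time())
```

```text
A [ 0.5106 -0.1801  0.059 ] [1.6, 1.6]
B [ 0.6683 -0.1413  0.1323] [1.8, 1.8]
C [ 0.7042 -0.2876  0.1348] [1.3, 1.3]
D [ 0.5455 -0.327   0.059 ] [1.2, 1.2]
[[0.0, 1.0, -0.0], [1.0, -0.0, 0.0], [0.0, -0.0, -1.0]]
[279.40342348 234.10478278] [285.08146621 219.3624744 ]
[(3674, [242.4, 98.0], [198, 56, 99, 84]), (1283, [282.1, 231.9], [260, 204, 43, 57])] [(3020, [287.1, 212.2], [251, 184, 68, 69])]
[368.92457112 233.49535864] [359.62097309 218.88501916]
[(1265, [347.0, 98.7], [309, 56, 95, 82]), (1226, [367.0, 232.9], [344, 204, 49, 56])] [(2472, [352.6, 206.9], [326, 183, 69, 70]), (269, [385.5, 241.0], [373, 223, 20, 28])]
1.7167
```

View pics/k.png

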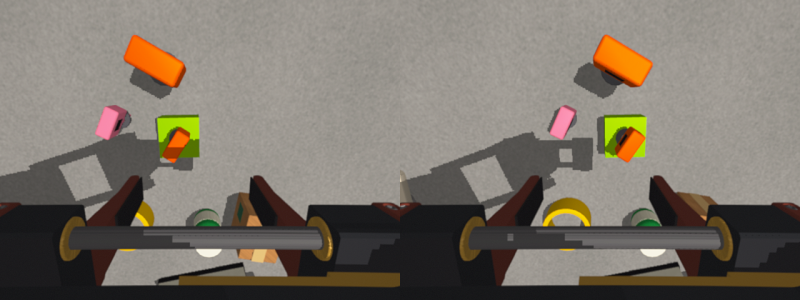

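Both wrist frames show the small orange key on the lime stand (about (282,232) and (367,233) full-size). I'll segment the bright top faces and triangulate them.

Run:
```python
from h import *
D=[np.load(f"k{i}.npz") for i in(0,1)];out=[];R_=[];L_=[]
for d in D:
    im=d["im"];c=(d["K"],d["d"],d["T"])
    hsv=cv2.cvtColor(im,cv2.COLOR_RGB2HSV)
    m=mask(im,*C["orange"]);m[:180]=0;m[275:]=0
    v=hsv[...,2][m>0];print(np.histogram(v,8,(100,260)))
    t=((m>0)&(hsv[...,2]>215)).astype(np.uint8)*255
    cn=max(cv2.findContours(m,0,2)[0],key=cv2.contourArea)
    ct=cv2.findContours(t,0,2)[0];ct=max(ct,key=cv2.contourArea)
    rt=cv2.minAreaRect(ct);print("top",rt,"all",cv2.minAreaRect(cn));R_.append(ray(rt[0],c))
    for z in (.114,):
        w=[onplane(p,c,[0,0,z])[:2] for p in cv2.boxPoints(rt)];w=np.array(w)
        e=w-np.roll(w,1,0);print("edges",np.linalg.norm(e,axis=1).round(4),np.degrees(np.arctan2(e[:,1],e[:,0])).round(1),w.mean(0).round(4))
    cv2.drawContours(im:=im.copy(),[cv2.boxPoints(rt).astype(int)],0,(0,0,255),1)
    out.append(cv2.resize(im[170:280,250:410,::-1],None,fx=2.5,fy=2.5,interpolation=0))
    lm=cv2.inRange(hsv,np.array((32,120,60)),np.array((48,255,255)));lm=cv2.bitwise_or(lm,m);lm[:170]=0;lm[290:]=0
    print("lime bbox top-left",[cv2.boundingRect(lm)])
p,e=tri(R_);print("handle top",p.round(4),e)
cv2.imwrite("pics/k2.png",np.hstack(out))
```

```text
(array([  0,  31, 516,  67,  30,  27,  65, 547]), array([100., 120., 140., 160., 180., 200., 220., 240., 260.]))
top ((285.85394287109375, 227.03372192382812), (23.107954025268555, 29.679943084716797), 32.0053825378418) all ((282.2752990722656, 231.8595733642578), (24.909950256347656, 54.37789535522461), 32.0053825378418)
edges [0.0207 0.027  0.0202 0.0273] [ 146.6   57.3  -32.6 -121.8] [0.5519 0.1923]
lime bbox top-left [(251, 184, 68, 77)]
(array([  0, 187,  23,  27,  16,  26,  59, 890]), array([100., 120., 140., 160., 180., 200., 220., 240., 260.]))
top ((369.63006591796875, 234.0900115966797), (21.882957458496094, 50.153717041015625), 34.695152282714844) all ((366.0972900390625, 231.21810913085938), (30.721193313598633, 50.874298095703125), 34.99201965332031)
edges [0.0206 0.0446 0.0198 0.0451] [ 144.6   57.5  -34.1 -121.6] [0.5465 0.1851]
lime bbox top-left [(326, 183, 69, 77)]
handle top [0.55   0.1844 0.0952] [3.6, 3.6]
```

View pics/k2.png

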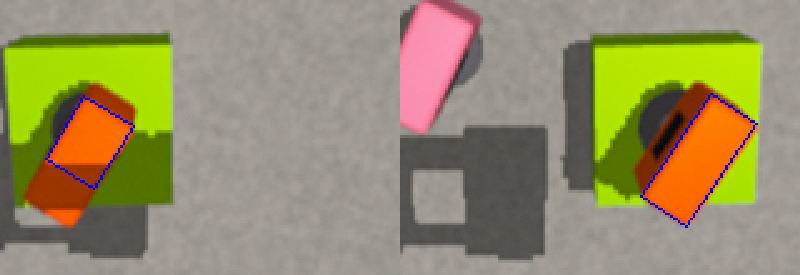

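View 2 gives the full handle top: centre (0.5465, 0.1851), yaw 57.5°, 45×20 mm. Disparities put the handle top at about 0.112 and the stand top at about 0.053, both as expected, with the stand centred at about (0.547, 0.186). The console screws give a yaw of 13.9° and a face centre of (0.607, -0.234, 0.096). Next, a look at the knob.

```bash
cat >> h.py <<'E'
yaw=np.radians(13.9);t=np.radians(25)
CX=np.array([np.cos(yaw)*np.cos(t),np.sin(yaw)*np.cos(t),np.sin(t)])
CN=np.array([-np.cos(yaw)*np.sin(t),-np.sin(yaw)*np.sin(t),np.cos(t)])
CY=np.cross(CN,CX); CF=np.array([.607,-.234,.0963])
E
python3 - <<'E'
from h import *
Rt=np.column_stack([np.cross(CX,-CN),CX,-CN])
ims=[]
for i,dx in enumerate((0.03,-0.03)):
    move_pose(CF+CN*.17+CX*dx,R2q(Rt))
    im,c=shot("wrist");np.savez(f"d{i}.npz",im=im,K=c[0],d=c[1],T=c[2])
    p=proj(CF+CN*.02,c);print(p,get_joint_pos().round(2))
    for k in("yellow","red","green"):print(k,blobs(mask(im,*C[k]),40)[:4])
    x,y=p.astype(int);ims.append(cv2.resize(im[y-85:y+85,x-80:x+80,::-1],(400,425),interpolation=cv2.INTER_CUBIC));print("crop",x-80,y-85)
cv2.imwrite("pics/d.png",np.hstack(ims));print(get_time())
E
```

```text
[281.11501518 231.82094243] [-0.59  0.25  1.86  0.46  0.78 -1.12]
yellow [(2170, [281.7, 229.5], [255, 202, 55, 56]), (1600, [240.1, 403.9], [179, 398, 166, 19]), (444, [113.2, 361.6], [98, 348, 32, 32])]
red [(222, [315.6, 199.7], [306, 190, 21, 20])]
green [(206, [315.2, 252.0], [306, 243, 20, 19])]
crop 201 146
[346.07430169 232.1476669 ] [-0.67  0.23  1.95  0.51  0.75 -1.26]
yellow [(2556, [252.1, 405.9], [176, 398, 208, 25]), (2131, [346.2, 230.1], [320, 203, 55, 55]), (452, [113.1, 361.8], [98, 348, 33, 32]), (42, [528.8, 387.4], [526, 380, 5, 18])]
red [(227, [378.4, 200.1], [368, 190, 22, 21])]
green [(203, [375.7, 252.4], [366, 243, 20, 19])]
crop 266 147
3.775
```

View pics/d.png

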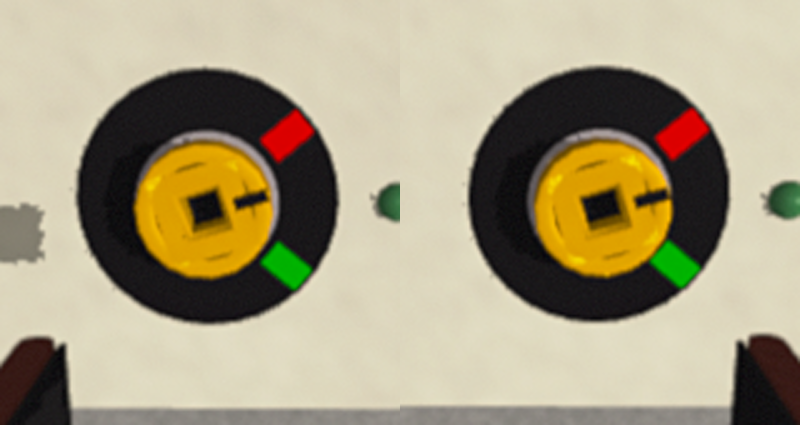

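Both crops show the knob's top with the recess at about crop (204,209) and (602,208), and the pointer between the red and green marks. I'll triangulate the knob top and compute the angles on their planes.

Run:
```python
from h import *
from h import CX,CY,CN,CF
o=[(201,146),(266,147)];rk=[];rd=[]
pts=[((204,209),(252,199)),((202.5,208),(252.5,197.5))]
for i in(0,1):
    d=np.load(f"d{i}.npz");im=d["im"];c=(d["K"],d["d"],d["T"]);hsv=cv2.cvtColor(im,cv2.COLOR_RGB2HSV)
    m=mask(im,*C["yellow"]);m[:,:230]=0;m[300:]=0
    cn=max(cv2.findContours(m,0,2)[0],key=cv2.contourArea);e=cv2.fitEllipse(cv2.convexHull(cn));
    # dark recess + pointer, inside the knob
    x,y=map(int,e[0]);dk=(hsv[...,2]<90).astype(np.uint8)*255;rm=np.zeros_like(dk);cv2.circle(rm,(x,y),23,255,-1)
    b=blobs(dk&rm,10);print("ellipse",np.round(e[0],1),np.round(e[1],1),"dark",b)
    for k in("red","green"):
        q=blobs(mask(im,*C[k]))[0][1];v=onplane(q,c,CF,CN)-CF;print(k,np.degrees(np.arctan2(v@CY,v@CX)).round(1),np.round([v@CX,v@CY],4))
    P=CF+CN*.02;f=lambda u:(lambda v:np.round([v@CX,v@CY],4))(onplane(u,c,P,CN)-P)
    a=f(np.array(pts[i][0])/2.5+o[i]);bb=f(np.array(pts[i][1])/2.5+o[i]);w=bb-a
    print("centre",a,"ell",f(e[0]),"pointer deg",np.degrees(np.arctan2(w[1],w[0])).round(1))
    for q in b[:2]:print("dark on top",f(q[1]))
    rk.append(ray(e[0],c))
p,er=tri(rk);v=p-CF;print("knob top",p.round(4),er,np.round([v@CX,v@CY,v@CN],4))
```

```text
ellipse [282.3 229.5] [55.  55.3] dark [(140, [283.2, 228.9], [276, 222, 15, 15]), (38, [299.7, 225.7], [295, 223, 10, 6])]
red 40.1 [0.0322 0.0271]
green -38.9 [ 0.032  -0.0259]
centre [0.0014 0.0021] ell [0.0012 0.0023] pointer deg 12.2
dark on top [0.002  0.0028]
dark on top [0.0174 0.0059]
ellipse [346.6 229.9] [54.5 55.3] dark [(147, [346.4, 229.1], [339, 223, 16, 14]), (36, [364.3, 226.2], [360, 224, 9, 6])]
red 39.8 [0.0323 0.027 ]
green -38.7 [ 0.0325 -0.026 ]
centre [0.0008 0.0019] ell [0.0005 0.0022] pointer deg 12.2
dark on top [0.0002 0.0029]
dark on top [0.0168 0.0057]
knob top [ 0.6007 -0.2342  0.1115] [0.0, 0.0] [0.0008 0.0013 0.0164]
```

```bash
cat >> h.py <<'E'
KX=CF+.0009*CX+.0016*CY   # knob axis on face
def Rk(deg):
    """tool orientation at knob, tool y at angle deg in the face plane"""
    a=np.radians(deg);y=np.cos(a)*CX+np.sin(a)*CY;return np.column_stack([np.cross(y,-CN),y,-CN])
def Rd(deg):
    a=np.radians(deg);y=np.array([np.cos(a),np.sin(a),0]);z=np.array([0,0,-1.]);return np.column_stack([np.cross(y,z),y,z])
E
python3 - <<'E'
from h import *
for d in(-167.8,-77.8,12.2,102.2):
    print(d,[None if (q:=inverse_kinematics(KX+CN*h,R2q(Rk(d-r)))) is None else q.round(2).tolist() for h,r in((.066,0),(.066,35),(.066,68),(.16,0))])
for d in(-32.5,147.5):
    q=inverse_kinematics([.5465,.1855,.073],R2q(Rd(d)));print(d,None if q is None else q.round(2))
E
```

```text
-167.8 [[-0.56, 0.42, 1.91, 0.59, 0.58, 1.67], [-0.56, 0.42, 1.91, 0.59, 0.58, 2.28], None, [-0.62, 0.25, 1.91, 0.49, 0.75, 1.74]]
-77.8 [[-0.56, 0.42, 1.91, 0.59, 0.58, 0.1], [-0.56, 0.42, 1.91, 0.59, 0.58, 0.71], [-0.56, 0.42, 1.91, 0.59, 0.58, 1.28], [-0.62, 0.25, 1.91, 0.49, 0.75, 0.17]]
12.2 [[-0.56, 0.42, 1.91, 0.59, 0.58, -1.48], [-0.56, 0.42, 1.91, 0.59, 0.58, -0.86], [-0.56, 0.42, 1.91, 0.59, 0.58, -0.29], [-0.62, 0.25, 1.91, 0.49, 0.75, -1.4]]
102.2 [None, [-0.56, 0.42, 1.91, 0.59, 0.58, -2.44], [-0.56, 0.42, 1.91, 0.59, 0.58, -1.86], None]
-32.5 [ 0.31  0.56  1.82 -0.    0.76  0.87]
147.5 [ 0.31  0.56  1.82 -0.    0.76 -2.27]
```

Run:
```python
from h import *
q=R2q(Rd(-32.5))
command_gripper(.6)
move_pose([.5465,.1855,.20],q)
print(movel([.5465,.1855,.075],v=.12,until_force=15),get_tcp_pos().round(4),get_ft_force().round(1))
command_gripper(0);print("w",get_grip_width()*88,get_finger_force(),get_ft_force().round(1))
movel([.5465,.1855,.29],v=.15);print("w",get_grip_width()*88,get_ft_force().round(1),get_time())
move_pose(KX+CN*.17,R2q(Rk(-77.8)))
print(get_tcp_pos().round(4),get_time(),get_ft_force().round(2))
im,c=shot("side");cv2.imwrite("pics/ins.png",cv2.resize(im[180:460,250:530,::-1],(560,560)))
```

```text
False [0.5471 0.1857 0.0757] [ 0.2  0.  -0.3]
w 22.052260649571057 29.99877780675888 [-0.2  0.1  0.9]
w 21.7992179035324 [ 0.  -0.3 -3.1] 9.6917
[ 0.5381 -0.2488  0.2508] 11.3083 [ 0.25  0.5  -1.94]
```

View pics/ins.png

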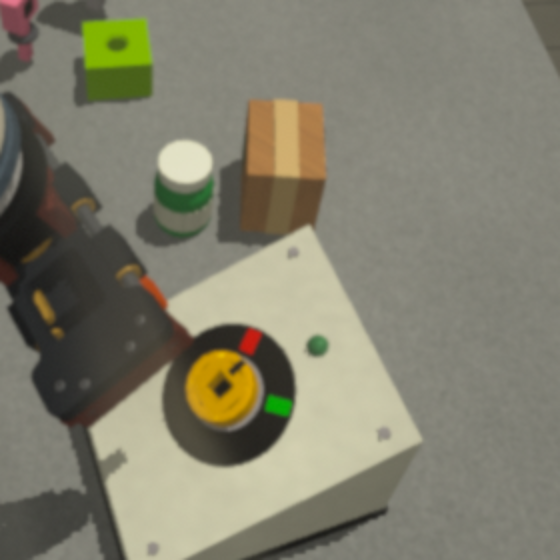

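The key is held (22 mm wide) and its stand hole is clear. Expected TCP height over the face is 0.084 at the mouth and 0.069 when fully home. Now inserting, guarded.

Run:
```python
from h import *
movel(KX+CN*.093,v=.12)
hit=movel(KX+CN*.062,v=.03,until_force=14)
v=get_tcp_pos()-KX;f=get_ft_force();print(hit,np.round([v@CX,v@CY,v@CN],4),np.round([f@CX,f@CY,f@CN],1),get_ft_torque().round(2),get_time())
im,c=shot("scene");cv2.imwrite("pics/ins2.png",cv2.resize(im[200:420,80:320,::-1],(720,600)[:2] and (654,600)))
```

```text
True [ 0.0001 -0.0001  0.0683] [-0.7  0.4  9. ] [0.19 0.42 0.07] 12.9417
```

View pics/ins2.png

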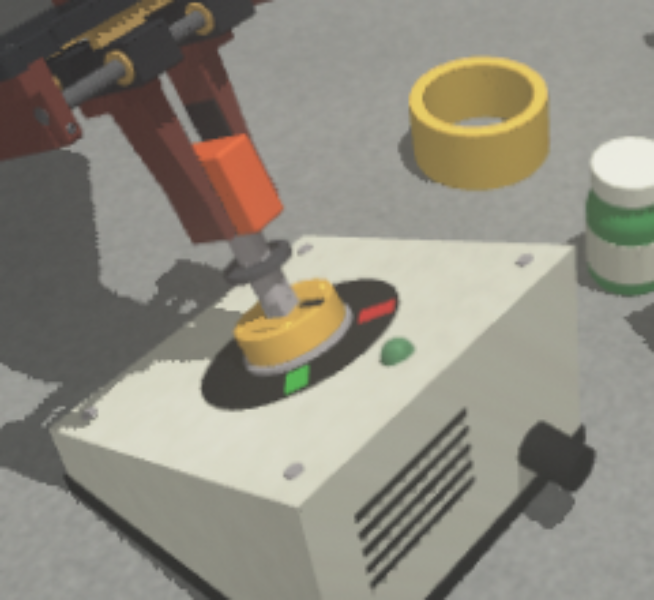

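It's fully home: TCP is 0.0683 above the face against 0.069 predicted. Turning clockwise with joint 6 while watching the torque about the axis.

Run:
```python
from h import *
q0=get_joint_pos()
r=lambda:(round(float(get_ft_torque()@CN),3),get_ft_force().round(1).tolist())
print("0",r());t0=float(get_ft_torque()@CN)
for a in [.2,.4,.6,.8,.9]+list(np.arange(.95,1.3,.04)):
    q=q0.copy();q[5]+=a;movej(q);s=r();print(round(a,2),s,round(get_joint_pos()[5]-q0[5],3))
    if abs(s[0]-t0)>.35:break
print(get_time())
```

```text
0 (-0.006, [-5.1, -0.6, 7.7])
0.2 (-0.015, [0.2, -0.8, 2.8]) 0.196
0.4 (-0.06, [1.7, -1.8, 1.2]) 0.394
0.6 (-0.07, [2.2, -3.4, 1.0]) 0.593
0.8 (-0.058, [2.3, -5.5, 1.3]) 0.792
0.9 (-0.052, [2.4, -5.0, 0.7]) 0.892
0.95 (0.017, [1.4, -5.6, 1.7]) 0.942
0.99 (0.045, [2.6, -5.7, 0.7]) 0.982
1.03 (0.039, [1.9, -5.4, 1.2]) 1.022
1.07 (-0.009, [2.3, -5.6, 1.4]) 1.062
1.11 (-0.021, [2.1, -5.9, 1.1]) 1.102
1.15 (0.006, [1.8, -5.6, 1.3]) 1.142
1.19 (0.044, [1.7, -5.8, 1.2]) 1.181
1.23 (0.169, [1.1, -5.9, 0.6]) 1.221
1.27 (0.21, [2.6, -6.6, 1.2]) 1.261
16.725
```

The torque rises from about 1.2 rad, which is probably the stop. I'll check the pointer.

Run:
```python
from h import *
a,_=shot("scene");b,_=shot("side")
cv2.imwrite("pics/turn.png",np.hstack([cv2.resize(a[260:380,120:250,::-1],(400,370),interpolation=2),cv2.resize(b[320:420,310:418,::-1],(400,370),interpolation=2)]))
print(get_grip_width()*88,get_finger_force(),[float((get_tcp_pos()-KX)@k) for k in(CX,CY,CN)])
```

```text
21.737661429482728 30.00980794429779 [0.0002537758187077257, -0.0011283056025708483, 0.06852418973766028]
```

View pics/turn.png

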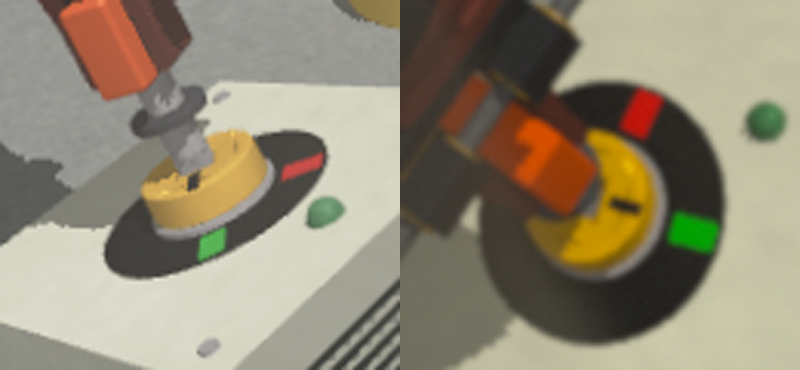

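The pointer is at or very near the green mark. I'll press slightly further to confirm the hard stop, then back off by the play, withdraw and look.

Run:
```python
from h import *
q0=get_joint_pos()
for a in (.04,.08,.12,.16,.2):
    q=q0.copy();q[5]+=a;movej(q);t=float(get_ft_torque()@CN);print(a,round(t,3),get_ft_force().round(1))
    if t>.5:break
q1=get_joint_pos()
for b in (.1,.2,.25+0*a):
    q=q1.copy();q[5]-=b;movej(q);print(-b,round(float(get_ft_torque()@CN),3))
n=get_tcp_pos();print(movel(n+CN*.06,v=.08),get_ft_force().round(1))
movel(n+CN*.1,v=.15)
q=get_ee_rot();print(get_time())
b,_=shot("side");a,_=shot("wrist")
cv2.imwrite("pics/after.png",np.hstack([cv2.resize(b[320:420,310:418,::-1],(400,370),interpolation=2),cv2.resize(a[...,::-1],(400,370))]))
```

```text
0.04 0.31 [ 1.4 -3.7  1.3]
0.08 0.359 [ 1.7 -4.4  1. ]
0.12 0.358 [ 0.3 -4.7  1.1]
0.16 0.373 [ 0.1 -4.   0.8]
0.2 0.267 [-0.1 -4.2  1.9]
-0.1 -0.009
-0.2 -0.017
-0.25 -0.029
False [-0.7  0.4  0. ]
20.1417
```

View pics/after.png

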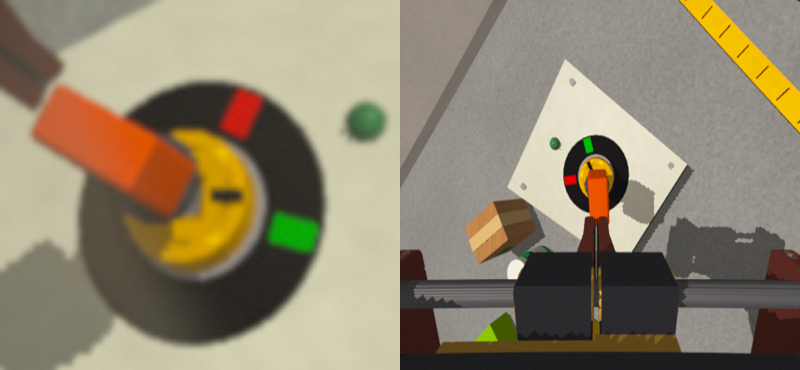

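After withdrawal, the side crop shows the pointer turned back from the green mark, so backing off dragged the knob. I'll measure the angle numerically with the wrist camera, which means viewing from beside the knob.

```bash
cat >> h.py <<'E'
def knob_angle(c,im):
    P=KX+CN*.02; u=proj(P,c);hsv=cv2.cvtColor(im,cv2.COLOR_RGB2HSV)
    m=mask(im,*C["yellow"]);rm=np.zeros_like(m);cv2.circle(rm,tuple(int(x) for x in u),40,255,-1)
    m&=rm;cn=max(cv2.findContours(m,0,2)[0],key=cv2.contourArea);e=cv2.fitEllipse(cv2.convexHull(cn))
    f=lambda w:(lambda v:np.array([v@CX,v@CY]))(onplane(w,c,P,CN)-P)
    rm[:]=0;cv2.circle(rm,tuple(int(x) for x in e[0]),int(e[1][0]/2-3),255,-1)
    b=blobs((hsv[...,2]<90).astype(np.uint8)*255&rm,8);z=f(e[0]);out=[]
    for q in b: w=f(q[1])-z; out.append((q[0],(np.linalg.norm(w)*1000).round(1),np.degrees(np.arctan2(w[1],w[0])).round(1)))
    mk=[]
    for k in("red","green"):
        B=[q for q in blobs(mask(im,*C[k])) if np.hypot(*(np.array(q[1])-u))<90]
        if B: w=onplane(B[0][1],c,KX,CN)-KX;mk.append(np.degrees(np.arctan2(w@CY,w@CX)).round(1))
    return np.round(e[0],1).tolist(),np.round(e[1],1).tolist(),(z*1000).round(1),out,mk
E
python3 - <<'E'
from h import *
print("w",get_grip_width()*88)
c=tuple(np.load("d0.npz")[k] for k in("K","d","T"));print("check d0",knob_angle(c,np.load("d0.npz")["im"]))
move_pose(KX+CN*.17-CY*.07,R2q(Rk(0)))
im,c=shot("wrist");np.savez("e0.npz",im=im,K=c[0],d=c[1],T=c[2]);print(knob_angle(c,im),get_time())
# key in hand, in the scene views: where its handle and collar should be
T=tool()
for n in("scene","side"):
    im,c=shot(n);m=mask(im,(0,150,90),(14,255,255))
    print(n,"expected handle",proj((T@[0,0,-.016,1])[:3],c).round(1),[b for b in blobs(m,60) if np.hypot(*(np.array(b[1])-proj((T@[0,0,-.016,1])[:3],c)))<60])
im=np.load("e0.npz")["im"];i=camera_info("wrist");c=(i["intrinsics"],i["dist"],i["tool_from_camera"])
print("wrist orange",blobs(mask(im,(0,150,90),(14,255,255)),200)[:4],"expected handle top/bottom",[proj(p,c).round(0) for p in([.023,0,-.038],[-.023,0,-.038],[.023,0,.004],[-.023,0,.004],[0,0,.0637])])
E
```

```text
w 0.5533696697798088
check d0 ([282.3, 229.5], [55.0, 55.3], array([0.3, 0.7]), [(140, np.float64(1.0), np.float64(33.1)), (42, np.float64(17.1), np.float64(12.9))], [np.float64(39.2), np.float64(-41.4)])
([324.0, 147.1], [32.7, 51.2], array([9. , 5.6]), [(138, np.float64(1.1), np.float64(53.9))], [np.float64(39.6), np.float64(-40.8)]) 22.5333
scene expected handle [ 71.8 224.2] []
side expected handle [328.3 387.5] [(148, [344.9, 362.4], [335, 357, 21, 12]), (103, [328.3, 349.1], [322, 344, 15, 12])]
wrist orange [(2569, [308.8, 159.0], [276, 121, 65, 77]), (268, [348.1, 123.7], [336, 112, 24, 24])] expected handle top/bottom [array([314., 289.]), array([314., 389.]), array([314., 256.]), array([314., 336.]), array([314., 261.])]
```

The grip width of 0.55 mm says the fingers slipped off and the key stayed in the recess. I'll open the gripper and put the camera straight above along the knob axis, with two offsets, to measure the handle's top face.

```bash
cat >> h.py <<'E'
def cam_pose(p,Rc):
    """TCP pose that puts the wrist camera at p with axes Rc"""
    t=np.array(camera_info("wrist")["tool_from_camera"]);Rt=Rc@t[:3,:3].T
    U,_,V=np.linalg.svd(Rt);Rt=U@V;return p-Rt@t[:3,3],R2q(Rt)
E
python3 - <<'E'
from h import *
command_gripper(.6)
Rc=np.column_stack([CX,CY,CN])
for i,s in enumerate((.02,-.03)):
    move_pose(*cam_pose(KX+CN*.33+CX*s,Rc))
    im,c=shot("wrist");np.savez(f"f{i}.npz",im=im,K=c[0],d=c[1],T=c[2])
    hsv=cv2.cvtColor(im,cv2.COLOR_RGB2HSV);m=mask(im,(0,150,60),(15,255,255))
    rm=np.zeros_like(m);u=proj(KX+CN*.107,c);cv2.circle(rm,tuple(int(x) for x in u),90,255,-1);m&=rm
    print("exp",u.round(1),blobs(m,60));print(np.histogram(hsv[...,2][m>0],10,(60,256))[0],np.histogram(hsv[...,0][m>0],range(17))[0])
    for lo in(60,150,200,235):
        mm=m&((hsv[...,2]>lo)*255).astype(np.uint8);cc=cv2.findContours(mm,0,2)[0]
        if not cc: continue
        cn=max(cc,key=cv2.contourArea);r=cv2.minAreaRect(cn);P=KX+CN*.1075;w=np.array([onplane(p,c,P,CN)-P for p in cv2.boxPoints(r)]);w=np.c_[w@CX,w@CY]
        e=w[1]-w[0],w[2]-w[1];L=max(e,key=np.linalg.norm)
        print(lo,cv2.contourArea(cn),np.round(r[0],1),"sizes",[(np.linalg.norm(x)*1000).round(1) for x in e],"dir",np.degrees(np.arctan2(L[1],L[0])).round(1),"ctr mm",(w.mean(0)*1000).round(1),"poly",cv2.approxPolyDP(cn,3,True).reshape(-1,2).tolist())
print(get_time())
E
```

```text
exp [283.7 243.9] [(2586, [280.3, 246.8], [247, 211, 67, 74]), (579, [243.1, 300.9], [227, 281, 31, 42]), (231, [326.5, 217.1], [317, 207, 21, 21])]
[ 579   90   65   52   74   74  132  130  386 1815] [ 226    5    5   46  240  265   79   32   28   34  520 1271  639    3
    2    2]
60 2495.0 [280.8 246.5] sizes [np.float64(24.6), np.float64(46.2)] dir -53.6 ctr mm [-1.8 -1.7] poly [[270, 211], [247, 231], [287, 284], [305, 273], [313, 258], [301, 247], [282, 216]]
150 2264.5 [281.2 246.3] sizes [np.float64(23.4), np.float64(45.1)] dir -54.1 ctr mm [-1.6 -1.6] poly [[270, 212], [248, 230], [288, 281], [308, 270], [313, 261], [288, 231], [283, 218]]
200 2021.5 [281.3 246.8] sizes [np.float64(21.7), np.float64(43.9)] dir -53.2 ctr mm [-1.5 -1.9] poly [[272, 212], [250, 231], [284, 278], [297, 277], [313, 261]]
235 1736.0 [281.  247.1] sizes [np.float64(18.6), np.float64(42.6)] dir -54.2 ctr mm [-1.7 -2.1] poly [[272, 213], [255, 228], [257, 237], [285, 277], [295, 277], [310, 263]]
exp [361.5 245.7] [(2681, [359.6, 254.8], [324, 213, 73, 97]), (228, [378.7, 218.5], [369, 209, 21, 21])]
[... 178 characters left out ...]
22.6), np.float64(69.0)] dir -53.8 ctr mm [  3.4 -11.4] poly [[343, 215], [326, 229], [326, 236], [360, 283], [371, 282], [378, 301], [396, 308], [383, 283], [374, 281], [389, 268], [354, 217], [350, 213]]
150 2111.0 [356.7 248.6] sizes [np.float64(21.1), np.float64(45.3)] dir -53.7 ctr mm [-3.2 -1.9] poly [[347, 214], [330, 225], [326, 233], [365, 284], [388, 265], [352, 215]]
200 1947.0 [357.7 248.9] sizes [np.float64(19.8), np.float64(43.7)] dir -53.7 ctr mm [-2.6 -2.1] poly [[349, 214], [327, 232], [364, 283], [388, 266]]
235 1760.0 [358.4 248.7] sizes [np.float64(18.7), np.float64(42.7)] dir -54.2 ctr mm [-2.1 -1.9] poly [[349, 215], [329, 232], [364, 281], [369, 281], [387, 264]]
24.35
```

The key stands in the recess, fully home (the top face reads 45×21 mm at the seated height) and leaning about 1.5°, with its breadth at -53.7°. I'll measure the pointer angle in the fixed side pictures, calibrated on the first one, where it was 12.2°.

Run:
```python
from h import *
i=camera_info("side");c=(np.array(i["intrinsics"]),np.array(i["dist"]),np.array(i["T"]))
P=KX+CN*.02;s=400/108,370/100
im0=cv2.resize(cv2.imread("pics/side.png")[320:420,310:418],(400,370),interpolation=2)
im1=cv2.imread("pics/turn.png")[:,400:];im2=cv2.imread("pics/after.png")[:,:400]
im3,_=shot("side");im3=cv2.resize(im3[320:420,310:418,::-1],(400,370),interpolation=2)
for n,im in(("init",im0),("turn",im1),("after",im2),("now",im3)):
    g=cv2.cvtColor(im,cv2.COLOR_BGR2HSV)
    u=(proj(P,c)-[310,320]+.5)*s
    out=[]
    # sample a ring r=13..21 mm on the top plane, darkest direction and hue
    A=np.arange(-80,60,2.);V=[]
    for a in A:
        v=[]
        for r in(.014,.016,.018,.02):
            w=P+r*(np.cos(np.radians(a))*CX+np.sin(np.radians(a))*CY);x,y=((proj(w,c)-[310,320]+.5)*s).astype(int);v.append(int(g[min(y,369),min(x,399),2]))
        V.append(np.mean(v))
    V=np.array(V);k=V.argmin();w=np.clip(130-V,0,None);w[abs(A-A[k])>20]=0
    print(n,"dark at",A[k],V[k],"weighted",(w@A/max(w.sum(),1)).round(1),"centre",u.round(0));print(V[::4].astype(int))
```

```text
init dark at 10.0 57.75 weighted 10.6 centre [181. 189.]
[200 201 202 206 207 207 208 208 205 194 148  65  91 177 202 209 211 216]
turn dark at -46.0 59.0 weighted -46.7 centre [181. 189.]
[190 195 190 143  64 112 182 194 196 200 202 199 195 190 179 164 150 125]
after dark at -36.0 60.75 weighted -35.2 centre [181. 189.]
[200 203 206 204 179  90  74 167 202 205 207 210 211 209 204 193 179 158]
now dark at -36.0 54.25 weighted -35.2 centre [181. 189.]
[191 193 196 195 170  84  68 159 191 195 197 200 202 200 194 184 170 140]
```

The pointer read -46.7° at full turn and -35.2° now, so the back-off dragged the knob back about 11°, and the key seems wedged by my over-torque. I'll regrip the key where it stands, then turn in small steps while tracking the pointer in the side camera.

```bash
cat >> h.py <<'E'
def pointer():
    im,c=shot("side");P=KX+CN*.02;g=cv2.cvtColor(im,cv2.COLOR_RGB2HSV)[...,2].astype(np.float32)
    A=np.arange(-80,60,2.)
    V=np.array([np.mean([cv2.getRectSubPix(g,(1,1),tuple(float(t) for t in proj(P+r*(np.cos(np.radians(a))*CX+np.sin(np.radians(a))*CY),c)))[0,0] for r in(.014,.016,.018,.02)]) for a in A])
    k=V.argmin();w=np.clip(130-V,0,None);w[abs(A-A[k])>20]=0;return round(float(w@A/max(w.sum(),1)),1)
def st(tag=""):
    print(tag,"ptr",pointer(),"tq",round(float(get_ft_torque()@CN),3),"F",get_ft_force().round(1).tolist(),"w",round(get_grip_width()*88,2),"j6",round(get_joint_pos()[5],3),"t",round(get_time(),2))
E
python3 - <<'E'
from h import *
H=KX-.0015*CX-.0015*CY
st("before")
move_pose(H+CN*.15,R2q(Rk(-143.7)));print(get_joint_pos().round(2))
print(movel(H+CN*.067,v=.1,until_force=12));st("down")
command_gripper(0);st("grip")
q0=get_joint_pos()
for a in(.05,.1,.15,.2,.25):
    q=q0.copy();q[5]+=a;movej(q);st(round(a,2))
    if get_ft_torque()@CN>.2:break
E
```

```text
before ptr -35.2 tq 0.029 F [1.1, -0.1, -0.3] w 53.1 j6 -1.389 t 24.45
[-0.62  0.27  1.91  0.5   0.73  1.31]
False
down ptr -35.2 tq -0.028 F [-0.3, -0.2, 0.3] w 52.57 j6 1.241 t 27.78
grip ptr -35.2 tq -0.065 F [2.1, 3.8, 3.0] w 22.38 j6 1.241 t 28.43
0.05 ptr -38.0 tq -0.095 F [2.6, 3.0, 1.9] w 22.2 j6 1.29 t 28.73
0.1 ptr -40.5 tq -0.02 F [3.0, 3.7, 1.2] w 21.95 j6 1.339 t 29.02
0.15 ptr -43.1 tq -0.083 F [2.8, 5.1, 1.2] w 21.97 j6 1.389 t 29.32
0.2 ptr -45.7 tq 0.003 F [2.7, 3.3, 1.7] w 21.88 j6 1.439 t 29.62
0.25 ptr -46.7 tq 0.167 F [2.6, 4.2, 1.7] w 21.86 j6 1.489 t 29.93
```

The pointer has returned to -46.7° and the torque rises there, so that's the stop. Backing off in fine steps while tracking the pointer.

Run:
```python
from h import *
q0=get_joint_pos()
for a in(.03,.06,.1,.15,.2,.25):
    q=q0.copy();q[5]-=a;movej(q);st(-a)
    if pointer()>-45.6:break
```

```text
-0.03 ptr -46.4 tq 0.057 F [3.0, 3.3, 1.4] w 21.75 j6 1.459 t 30.23
-0.06 ptr -45.5 tq -0.076 F [4.3, 3.3, 1.5] w 22.43 j6 1.429 t 30.57
```

The knob follows the key back at once. The side force at the handle (about 5 N at 80 mm) is prying the tip against the recess walls. I'll return to the stop, relax the side force, and then withdraw straight with almost no back-rotation.

```bash
cat >> h.py <<'E'
def relax(n=8,step=.0004):
    for i in range(n):
        f=get_ft_force();f=f-(f@CN)*CN;t=get_ft_torque()
        print("  Fxy",np.round([f@CX,f@CY],1),"M",np.round([t@CX,t@CY,t@CN],3))
        if np.linalg.norm(f)<1.2:break
        movel(get_tcp_pos()+step*f/np.linalg.norm(f)*min(1,np.linalg.norm(f)/3),v=.01)
E
python3 - <<'E'
from h import *
q=get_joint_pos();q[5]+=.08;movej(q);st("stop")
q[5]-=.03;movej(q);st("ease")
p0=get_tcp_pos();relax();v=get_tcp_pos()-p0;print("moved mm",np.round([v@CX*1e3,v@CY*1e3,v@CN*1e3],2));st("relaxed")
E
```

```text
stop ptr -46.6 tq 0.25 F [2.7, 3.6, 1.4] w 22.03 j6 1.508 t 30.93
ease ptr -46.5 tq 0.086 F [3.4, 3.0, 1.5] w 22.11 j6 1.48 t 31.23
  Fxy [4.3 2.1] M [ 0.815 -0.96   0.086]
  Fxy [2.5 1.6] M [ 0.565 -0.45   0.173]
  Fxy [1.6 0.6] M [ 0.441 -0.186  0.123]
  Fxy [0.8 0.7] M [ 0.269 -0.082  0.125]
moved mm [ 0.2   0.17 -0.01]
relaxed ptr -46.5 tq 0.075 F [0.1, 0.3, 0.7] w 22.18 j6 1.481 t 32.02
```

Run:
```python
from h import *
q=get_joint_pos();q[5]-=.03;movej(q);st("back .03")
relax(4)
ok=True
for h in(.004,.008,.012,.018):
    p=get_tcp_pos();movel(p+CN*.004,v=.02);st(f"up {h}")
    if get_grip_width()*88<20:break
    if h<.012: relax(3)
```

```text
back .03 ptr -46.0 tq -0.079 F [0.5, 0.9, 1.3] w 22.22 j6 1.452 t 32.33
  Fxy [1.2 0.8] M [ 0.287 -0.22  -0.079]
  Fxy [ 0.2 -0.5] M [ 0.224 -0.069 -0.083]
up 0.004 ptr -46.4 tq 0.041 F [16.6, 3.9, -22.7] w 21.96 j6 1.455 t 32.98
  Fxy [ 5.9 -0.2] M [ 0.213 -1.421  0.041]
  Fxy [ 1.9 -0.9] M [ 0.007 -0.201  0.056]
  Fxy [0.8 0. ] M [0.111 0.058 0.056]
up 0.008 ptr -46.4 tq 0.085 F [18.4, 4.3, -27.3] w 21.96 j6 1.456 t 34.08
  Fxy [ 5.6 -0.2] M [ 0.108 -1.182  0.085]
  Fxy [ 1.1 -0.6] M [-0.084 -0.081 -0.013]
  Fxy [ 1.8 -0.2] M [0.105 0.023 0.062]
up 0.012 ptr -46.4 tq 0.053 F [18.7, 3.5, -29.3] w 21.85 j6 1.457 t 35.4
up 0.018 ptr -46.5 tq 0.194 F [20.2, 3.7, -31.5] w 21.85 j6 1.457 t 35.72
```

Pulling meets about 36 N. I need to know whether the key is rising or the pads are sliding, so I'll compare orange blobs with the earlier "turn" crops.

Run:
```python
from h import *
a,ca=shot("scene");b,cb=shot("side")
t=cv2.imread("pics/turn.png")[...,::-1].copy()
n=[cv2.resize(a[260:380,120:250],(400,370),interpolation=2),cv2.resize(b[320:420,310:418],(400,370),interpolation=2)]
for k,(o,w,c,s,off) in enumerate(((t[:,:400],n[0],ca,(400/130,370/120),(120,260)),(t[:,400:],n[1],cb,(400/108,3.7),(310,320)))):
    for x in(o,w): print([q for q in blobs(mask(x,(0,160,100),(15,255,255)),150)][:4])
    d=(proj(KX+CN*.1,c)-proj(KX+CN*.084,c))*s;print("16 mm along axis would be px",d.round(1))
v=get_tcp_pos()-KX;print(np.round([v@CX,v@CY,v@CN],4),get_time())
```

```text
[(5668, [108.4, 45.3], [60, 0, 96, 97]), (265, [301.0, 166.6], [284, 157, 36, 21])]
[(5201, [109.6, 39.4], [60, 0, 97, 88]), (261, [300.5, 166.8], [284, 157, 35, 20])]
16 mm along axis would be px [-17.8 -33.9]
[(6910, [139.9, 159.1], [82, 105, 116, 110]), (1384, [241.0, 113.4], [220, 89, 44, 50]), (960, [64.6, 104.1], [43, 79, 45, 52])]
[(7538, [123.6, 151.2], [61, 91, 124, 119]), (1389, [241.1, 113.5], [220, 89, 44, 50]), (418, [52.8, 85.7], [34, 66, 38, 43])]
16 mm along axis would be px [-16.9 -13.3]
[-0.0031  0.0049  0.0731] 35.8167
```

The TCP has risen only 6 mm and drifted sideways, and the key rises with it, so it's binding because the lift isn't along the axis. I'll recentre on the axis line and continue in smaller lifts with tiny wiggles.

Run:
```python
from h import *
def where():
    v=get_tcp_pos()-KX;return np.round([v@CX*1e3,v@CY*1e3,v@CN*1e3],1).tolist()
R0=q2R(get_ee_rot());print("axis vs -CN",np.degrees(np.arccos(np.clip(-R0[:,2]@CN,-1,1))).round(2),[round(float(R0[:,2]@k),4) for k in(CX,CY)])
z=(get_tcp_pos()-KX)@CN
H=KX-.0013*CX-.0013*CY
movel(H+CN*z,frame=R2q(Rk(-143.7-13)) if False else None,v=.03);print(where());st("centred")
for h in(.004,.008,.012):
    movel(H+CN*(z+h),v=.03);print(where());st(h)
    if get_grip_width()*88<20:break
    f=get_ft_force()
    if f@CN>-5: print("free");break
```

```text
axis vs -CN 0.21 [-0.0013, 0.0034]
[-1.6, 1.2, 72.7]
centred ptr -46.5 tq 0.182 F [4.6, 8.7, -7.1] w 21.83 j6 1.454 t 36.2
[-1.7, 1.0, 76.3]
0.004 ptr -46.5 tq 0.043 F [7.0, 6.4, -11.1] w 21.7 j6 1.458 t 36.53
[-1.5, 0.6, 81.2]
0.008 ptr -46.4 tq -0.016 F [-0.4, 5.4, -1.2] w 22.02 j6 1.462 t 36.87
free
```

The axial force is gone and the pointer still reads -46.4°. Continuing straight up and checking the grip and the key's position in the hand.

Run:
```python
from h import *
H=KX-.0013*CX-.0013*CY
movel(H+CN*.10,v=.05);st("0.10");movel(H+CN*.17,v=.12);st("0.17")
movel([*(H+CN*.17)[:2],.29],v=.15)
move_pose([.5465,.1855,.29],R2q(Rd(-32.5)))
print(get_ft_force().round(1),get_grip_width()*88,get_time(),pointer())
# key in hand: triangulate handle and collar
T=tool();R_={}
for n in("scene","side"):
    im,c=shot(n);np.savez(f"h_{n}.npz",im=im,K=c[0],d=c[1],T=c[2])
    e=proj((T@[0,0,-.016,1])[:3],c);tp=proj((T@[0,0,.064,1])[:3],c);co=proj((T@[0,0,.0235,1])[:3],c)
    m=mask(im,(0,150,90),(15,255,255));print(n,"exp handle",e.round(1),"collar",co.round(1),"tip",tp.round(1),[b for b in blobs(m,30) if np.hypot(*(np.array(b[1])-e))<60])
    g=cv2.cvtColor(im,cv2.COLOR_RGB2HSV);x,y=co.astype(int);w=g[y-35:y+50,x-35:x+36]
    dk=((w[...,2]<95)&(w[...,1]<70)).astype(np.uint8)*255;print(" dark grey",[(a,(np.array(p)+[x-35,y-35]).round(1).tolist(),[s[0]+x-35,s[1]+y-35,s[2],s[3]]) for a,p,s in blobs(dk,15)][:5])
```

```text
0.10 ptr -46.4 tq -0.001 F [-0.5, 0.4, -2.2] w 21.66 j6 1.479 t 37.44
0.17 ptr -46.3 tq -0.038 F [0.3, 0.3, -2.3] w 22.36 j6 1.529 t 38.23
[-0.4 -0.6 -1.6] 21.577687590634138 40.2583 -46.4
scene exp handle [375.8  92.2] collar [373.8 114.9] tip [371.9 137. ] [(242, [367.3, 92.3], [363, 80, 11, 27]), (107, [388.5, 93.5], [384, 80, 8, 26])]
 dark grey [(112, [393.1, 103.7], [np.int64(386), np.int64(96), 16, 18]), (100, [374.6, 116.8], [np.int64(366), np.int64(113), 19, 9])]
side exp handle [304.   92.8] collar [304.7 112.6] tip [305.4 131.5] [(749, [296.0, 142.3], [280, 126, 32, 35]), (406, [300.2, 95.4], [292, 77, 16, 35])]
 dark grey [(248, [305.8, 118.7], [np.int64(296), np.int64(109), 23, 24]), (55, [292.3, 147.8], [np.int64(288), np.int64(144), 9, 9]), (30, [292.8, 160.2], [np.int64(287), np.int64(158), 14, 4])]
```

The key is in hand, about 4 mm lower in the grip by the collar (scene (375,117)). The pointer stays at -46.4°. Now the guarded insertion into the stand.

Run:
```python
from h import *
movel([.5465,.1855,.145],v=.15)
hit=movel([.5465,.1855,.070],v=.06,until_force=8)
print(hit,get_tcp_pos().round(4),get_ft_force().round(1),get_ft_torque().round(2),get_time())
```

```text
True [0.5462 0.1853 0.0776] [1.7 0.6 0.8] [ 0.11 -0.02 -0.02] 42.5417
```

It stopped at TCP z = 0.0776, where a seated collar is expected. Releasing, backing away and checking.

Run:
```python
from h import *
command_gripper(.6);movel([.5465,.1855,.16],v=.15)
move_pose([.50,.1855,.25],[0,.70711,.70711,0])
im,c=shot("wrist");m=mask(im,*C["orange"]);m[:180]=0;m[290:]=0
hsv=cv2.cvtColor(im,cv2.COLOR_RGB2HSV);t=((m>0)&(hsv[...,2]>215)).astype(np.uint8)*255
r=cv2.minAreaRect(max(cv2.findContours(t,0,2)[0],key=cv2.contourArea));w=np.array([onplane(p,c,[0,0,.114])[:2] for p in cv2.boxPoints(r)])
e=w-np.roll(w,1,0);print("handle top: centre",w.mean(0).round(4),"sizes",np.linalg.norm(e,axis=1).round(4)[:2],np.degrees(np.arctan2(e[:2,1],e[:2,0])).round(1))
move_pose([.45,-.02,.33],[0,.70711,.70711,0])
cs=[];
for n,lo in(("scene",(340,160,440,260)),("side",(285,160,335,240))):
    im,c=shot(n);x0,y0,x1,y1=lo;m=mask(im,(0,150,90),(15,255,255));k=np.zeros_like(m);k[y0:y1,x0:x1]=m[y0:y1,x0:x1]
    print(n,blobs(k,60),"seated handle centre ->",proj([.5465,.1855,.093],c).round(1));
    g=cv2.cvtColor(im,cv2.COLOR_RGB2HSV);d=((g[...,2]<100)&(g[...,1]<80)).astype(np.uint8)*255;kk=np.zeros_like(d);u=proj([.5465,.1855,.0525],c).astype(int);kk[u[1]-9:u[1]+10,u[0]-12:u[0]+13]=d[u[1]-9:u[1]+10,u[0]-12:u[0]+13];print(" collar",blobs(kk,8),"seated ->",proj([.5465,.1855,.0525],c).round(1))
print("ptr",pointer(),get_time(),get_ft_force().round(1))
```

```text
handle top: centre [0.5468 0.1871] sizes [0.0206 0.0445] [144.7  57.5]
scene [(404, [401.0, 173.6], [391, 160, 19, 30]), (355, [368.0, 200.2], [356, 190, 24, 24])] seated handle centre -> [366.4 201.7]
 collar [(92, [364.7, 220.3], [357, 216, 17, 9])] seated -> [364.8 219.4]
side [(365, [306.8, 184.6], [298, 171, 19, 29])] seated handle centre -> [307.2 184.6]
 collar [(70, [308.8, 200.9], [301, 196, 14, 9])] seated -> [307.7 198.8]
ptr -46.3 45.5917 [ 0.2 -0.3  0.5]
```

The key is seated: the collar and handle match the predicted pixels and the top face is unchanged in size. The pointer holds at the stop reading and the robot is clear.

```bash
python3 -c "
from station import *
print(job_done())"
```

```text
the job is handed in; nothing more can be done
None
```

The knob is at its clockwise stop with the pointer at the green mark, and the key is back upright on its collar in the stand and released. I handed the job in at about 46 s; on the first pull the key slipped from the gripper and the knob turned back about 11°, so I regripped the key and turned the knob to the stop again.

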